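# Find the hidden catch of the pen case

## Task

The drawer of the pen display case is held by a hidden catch: one of the six dark tiles set flush in its top panel, all looking alike, is really a push button. Feel over the tiles with the fingertips to find the one that gives, and press it fully down so that the drawer springs open and stays open. Grasp nothing, and leave the ink jar, the pot of pens and the box where they stand.

Things in the scene. Friction and masses are not known exactly. Their poses are not given: they have to be found in the camera images.
- case: fixed low wooden display case, 170 mm (its x) by 330 mm (its y), 75 mm high; origin at the centre of its underside, on the table; z up; its front, with the drawer, faces its own -x, towards the robot. Its flat top is a light plywood panel with six look-alike dark square tiles let in: five are rigidly fixed, one (any of them, it varies) is the hidden catch
- panel (a point): centre of the case's flat top panel, 75 mm above the table; axes are those of the case. The six dark tiles are 54 mm wide and flush with the panel, 2 rows of 3, 70 mm centre to centre: x = -35 and 35 mm, y = -110, -40 and 30 mm from here. The panel around the tiles is rigid, so the fingertips must fit within a tile to press it down
- place1 (a point): centre of the top face of a dark tile, at panel height, before any pressing (case frame x = -35, y = -110 mm); axes are those of the case. It may or may not be the hidden catch
- place2 (a point): centre of the top face of a dark tile, at panel height, before any pressing (case frame x = -35, y = -40 mm); axes are those of the case. It may or may not be the hidden catch
- place3 (a point): centre of the top face of a dark tile, at panel height, before any pressing (case frame x = -35, y = 30 mm); axes are those of the case. It may or may not be the hidden catch
- place4 (a point): centre of the top face of a dark tile, at panel height, before any pressing (case frame x = 35, y = -110 mm); axes are those of the case. It may or may not be the hidden catch
- place5 (a point): centre of the top face of a dark tile, at panel height, before any pressing (case frame x = 35, y = -40 mm); axes are those of the case. It may or may not be the hidden catch
- place6 (a point): centre of the top face of a dark tile, at panel height, before any pressing (case frame x = 35, y = 30 mm); axes are those of the case. It may or may not be the hidden catch
- catch (a joint): how far the hidden catch tile, whichever it is, is pressed down: 0 = flush, 0.010 m = fully down. It sinks straight down in its recess, giving way at about 3 N and then ever more easily; past half of its travel it snaps fully down by itself, stays down when let go, and the drawer springs out. The other tiles do not yield at all
- drawer (a joint): how far the drawer stands out of the case's front: 0 = shut, about 0.025 m = sprung open. It is driven by the catch alone; pushing it shut lifts the catch again
- drawer_front (a point): middle of the upper edge of the drawer's front board (308 mm wide, 53 mm high), 62 mm above the table; axes are those of the case
- ink: loose amber ink jar with black cap, 44 mm in diameter, 55 mm high, standing on the case's panel at its +y end, beside the tiles; origin at the centre of its underside
- pen_pot: loose white pot full of pens, 72 mm in diameter, 140 mm high with the pens, on the table beyond the case's +y end; origin at the centre of its underside
- clip_box: loose cardboard box with a blue band, 75 x 50 x 45 mm, on the table beyond the case's -y end; origin at the centre of its underside
Not all that is in view belongs to the job. What is shaped like the ink but turquoise is not meant. Several things have the shape of the clip_box; the one meant has the colours described above.

How it is judged:
By the outcome, as a careful person would: the job done as asked, in the order asked, and still so for the second after the job is handed in, with the robot touching nothing.
It also fails if it takes over 58 s, if anything falls off the work surface, if the arm or the gripper's body presses on something with over 40 N, if the wrist force passes 120 N, or if a joint passes its speed limit or range.

## Robot

A 6-joint arm with a two-finger parallel gripper is mounted at the origin on the work surface. World frame = base frame: x ahead of the robot, y to its left, z up, the work surface at z = 0. Lengths are in m, angles in rad, forces in N, time in s.
With the tool pointing down it reaches from about 0.425 to 0.95 m from the base axis. Payload 3.5 kg.
Tool frame: the origin (TCP) lies at the very end of the fingers, on their centre line; the grasp point (between the pads) lies 19 mm behind it; z points along the fingers, y is the direction in which the jaws open and shut (so a half turn about z gives the same grasp; the last joint's range is limited). The gripper opens to 85 mm and grips with 20 to 120 N. Pads are 22 mm wide; open, the fingers measure 114 mm over their backs; the gripper's body (76 mm by 85 mm) begins 54 mm behind the grasp point. The pads swing forward as they close: fully open they stand 13 mm farther back than shut.
Start: joints at [1.111, 0.286, 1.577, -0, 1.279, -0.15], TCP at [0.206, 0.643, 0.193] pointing down, gripper open.
Joint ranges: [-2.77, 2.77], [-0.9, 2.22], [0.21, 2.48], [-1.53, 4.67], [0.24, 2.81], [-2.84, 2.84]. Speed limits (rad/s): [2.79, 2.79, 3.14, 3.14, 3.14, 3.14].

## Interface

Orientations are given as a unit quaternion [x, y, z, w].
In Python, from plant import get_state, read_camera, get_calibration, ticket, search_frame, cut_out, pinpoint gives the robot as it stands.
- The arm moves only by the tool move_arm, never from a script. Its argument "plan" is a list that holds one entry, the list of rows, each a list of 7 numbers: the turn, a rotation vector about the tool's x, y, z in degrees, then the shift along the tool's x, y, z in m, then the finger opening in m, from 0 to 0.0854. In form: [[[ax, ay, az, x, y, z, hand], ...]]. A call has exactly 5 rows; each row is the pose to reach, as a shift and turn from the pose measured when the call began, along the tool's axes at that moment; what a row does not reach only later rows make up. A row lasts 1/8 s, in which the tool goes at most 62.5 mm and 10.7 degrees, less where a joint would pass 70% of its speed; a pose out of reach is approached as far as the arm can. A call with a gripper value outside its range is refused whole. The fingers move at their own pace and stop on an object; "force" is the grip in N (left out, the last holds). Time passes only in rows, so rows that repeat a pose let the fingers close, or fill a call up. It gives the time, the measured TCP pose, the force and the opening at its end, in the units of the state.
- get_state(): the state, without advancing time (a new reading comes with each control period).
- read_camera(name): name is "scene" or "side" or "wrist"; returns the picture (400x640x3 uint8, red, green, blue); there is no depth.
- get_calibration(name): a dict with "mtx" (3x3 intrinsics, pixels), "extrinsics" (4x4, takes a point from camera to world coordinates); the wrist camera has in their place "hand_eye" (4x4, takes a point from camera to tool coordinates, whose origin is the TCP and whose axes are the flange's). Camera axes: x right, y up, looking along -z (the intrinsics and any distortion apply to the point x, -y, -z); pixel columns grow to the right and rows downward; lengths in m; the calibration is good to about 2 mm. A picture is of the moment at which its call begins: read the wrist's pose just before it. get_calibration takes no time and is no camera call.
- ticket.sign_off(): hands the job in, once; it reports no verdict.
Trained networks look in the newest picture that a camera, given by its name, has taken for a name from the list of things; names that differ only in an ending like _2 or _b are one class to them, and where a whole thing is asked for, a point or a joint stands for the part that bears it (a point fixed in the world has none). Each returns a list of dicts, best first, with "p" (0 to 1); they miss things now and then, are a little off and sometimes report something else, mostly with a low value. They report only what shows in the picture. A call takes as long as a camera call. They do not tell look-alikes from the thing itself.
- search_frame(camera, query): "centre" ([column, row] in pixels, amid what is visible of it).
- cut_out(camera, query): "pixels" (400x640 bool, what is visible of it) and "centre" ([column, row] in pixels, amid what is visible of it).
- pinpoint(camera, query): "centre" ([column, row] in pixels: a listed point, or the origin of a listed thing).
The state is a dict: "time": time; "qpos": joint angles; "dq": joint speeds; "joint_efforts": joint torques, N m; "eef_pos": TCP position; "tcp_rot": TCP orientation; "contact_force": force on the tool from outside, world axes, zero at the start; "wrist_torque": the same for the moment, N m; "opening": opening from 0.0 (shut) to 1.0 (fully open).
Only numpy, scipy, OpenCV 4.12 (cv2) and the standard library are available. Lean on these libraries where they do the work, as an engineer would, in place of code of your own. Each camera call takes 0.05 s, during which the arm holds its last target.

## Working session

There is one attempt and no reset: what is moved stays moved. The work goes in short steps, Python scripts to look and compute and a tool call to move; the robot and the scene stay as the last step left them, time stands still between calls to the robot, and variables do not carry over. Pictures are saved under pics/ and viewed, and the job is handed in when it is done.

Besides the shell and the picture viewer there is one more tool, called after "Emit:" as name([rows], argument=value, ...), one row to a line, values as JSON. move_arm: Moves the arm, as the interface text tells. Its arguments: {"type":"object","properties":{"plan":{"type":"array","items":{"type":"array","items":{"type":"array","items":{"type":"number"}}}},"force":{"type":"number"}},"required":["plan"]}

```bash
ls; mkdir -p pics; python3 - <<'E'
from plant import *
import cv2
print(get_state())
for c in ("scene","side","wrist"):
    im=read_camera(c); cv2.imwrite(f"pics/{c}0.png",im[:,:,::-1])
    k=get_calibration(c); print(c,k)
    for q in ("panel","place1","place3","place4","place6","drawer_front","case"):
        r=pinpoint(c,q); print(c,q,[(x['centre'],round(x['p'],2)) for x in r[:3]])
E
```

```text
pics
{'time': 0.0, 'qpos': array([ 1.11098549e+00,  2.87197495e-01,  1.57819056e+00, -7.83362405e-06,
        1.27858700e+00, -1.50013825e-01]), 'dq': array([ 0.00033353,  0.00153041,  0.0012401 ,  0.00053273, -0.0008874 ,
       -0.00020565]), 'joint_efforts': array([-4.01504622e-04, -4.05990887e+01, -2.92626125e+01, -1.88961303e-04,
        5.93153542e-03,  8.37903741e-06]), 'eef_pos': array([0.20543038, 0.64219298, 0.19191872]), 'tcp_rot': array([ 1.54278595e-01,  9.88026668e-01, -1.13738185e-03, -3.54033890e-04]), 'contact_force': array([ 0.20114847,  0.15099661, -0.04410761]), 'wrist_torque': array([-0.04997937, -0.03073836, -0.00023125]), 'opening': 0.9989257918015183}
scene {'mtx': array([[400.3437304 ,   0.        , 325.11529459],
       [  0.        , 400.3437304 , 202.40822646],
       [  0.        ,   0.        ,   1.        ]]), 'extrinsics': array([[-8.16156299e-04, -8.49357322e-01,  5.27817651e-01,
         1.10003143e+00],
       [ 9.99957087e-01, -5.56394293e-03, -7.40720660e-03,
         5.01046821e-02],
       [ 9.22811245e-03,  5.27788956e-01,  8.49325415e-01,
    
[... 1409 characters left out ...]
nt [([282.8, 204.2], 0.46)]
side case [([325.8, 220.6], 0.55)]
wrist {'mtx': array([[281.71519998,   0.        , 317.23091551],
       [  0.        , 281.71519998, 202.95128645],
       [  0.        ,   0.        ,   1.        ]]), 'hand_eye': array([[ 9.30525887e-04,  9.54942057e-01,  2.96790838e-01,
         7.54802845e-02],
       [ 9.99999506e-01, -9.92546987e-04,  5.82883058e-05,
         7.03666479e-05],
       [ 3.50240807e-04,  2.96790637e-01, -9.54942509e-01,
        -1.80345678e-01],
       [ 0.00000000e+00,  0.00000000e+00,  0.00000000e+00,
         1.00000000e+00]])}
wrist panel []
wrist place1 []
wrist place3 []
wrist place4 []
wrist place6 []
wrist drawer_front []
wrist case []
```

View pics/scene0.png

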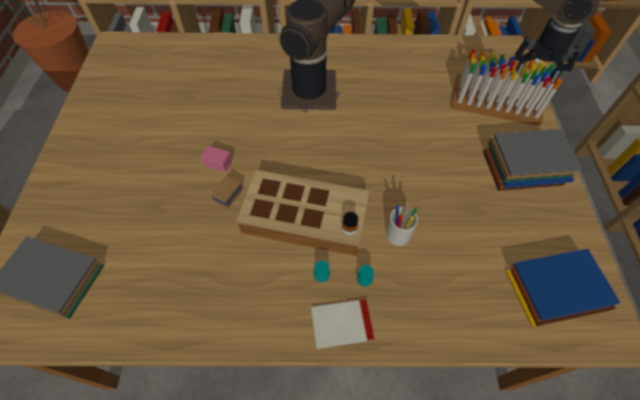

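View pics/side0.png

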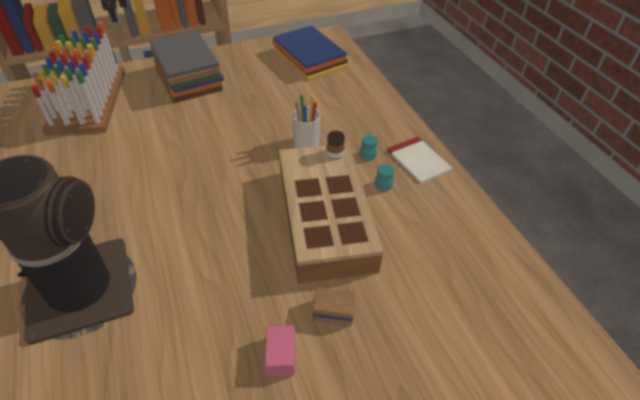

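```bash
cat > h.py <<'E'
from plant import *
import numpy as np, cv2
def ray(cam,px):
    k=get_calibration(cam); M=k['mtx'];E=k['extrinsics']
    d=np.array([(px[0]-M[0,2])/M[0,0],-(px[1]-M[1,2])/M[1,1],-1.])
    return E[:3,3],E[:3,:3]@d
def atz(cam,px,z):
    o,d=ray(cam,px); return o+d*(z-o[2])/d[2]
def proj(cam,P):
    k=get_calibration(cam); M=k['mtx'];E=k['extrinsics']
    p=E[:3,:3].T@(np.array(P)-E[:3,3]); p=p*[1,-1,-1]
    u=M@p; return u[:2]/u[2]
E
python3 - <<'E'
from h import *
np.set_printoptions(precision=4,suppress=True)
for c in ("scene","side"):
    for q in ("panel","place1"):
        for r in pinpoint(c,q): print(c,q,r['p'],r['centre'],atz(c,r['centre'],.075))
    for q in ("ink","pen_pot","clip_box"):
        for r in pinpoint(c,q): print(c,q,r['p'],r['centre'],atz(c,r['centre'],.075 if q=='ink' else 0))
E
```

```text
scene panel 0.92 [303.3, 205.2] [ 0.5318 -0.0011  0.075 ]
scene place1 0.89 [261.9, 210.6] [ 0.5496 -0.1121  0.075 ]
scene place1 0.81 [315.5, 196.2] [0.5025 0.0317 0.075 ]
scene place1 0.79 [287.2, 213.2] [ 0.5572 -0.0436  0.075 ]
scene place1 0.72 [311.7, 217.2] [0.5692 0.0224 0.075 ]
scene place1 0.67 [294.1, 193.8] [ 0.495  -0.0277  0.075 ]
scene place1 0.64 [267.5, 186.7] [ 0.4718 -0.103   0.075 ]
scene ink 0.87 [350.0, 224.1] [0.5896 0.1241 0.075 ]
scene ink 0.67 [324.0, 274.5] [0.7311 0.0556 0.075 ]
scene ink 0.62 [363.7, 276.1] [0.7348 0.1531 0.075 ]
scene pen_pot 0.6 [398.3, 232.1] [0.5734 0.266  0.    ]
scene pen_pot 0.55 [227.0, 196.0] [ 0.4553 -0.2331  0.    ]
scene clip_box 0.85 [226.7, 196.1] [ 0.4557 -0.234   0.    ]
scene clip_box 0.63 [218.0, 163.7] [ 0.3353 -0.2769  0.    ]
side panel 0.94 [329.2, 196.2] [ 0.5364 -0.0024  0.075 ]
side panel 0.18 [324.5, 219.4] [ 0.5022 -0.0606  0.075 ]
side place1 0.97 [350.3, 233.0] [ 0.5377 -0.1126  0.075 ]
side place1 0.86 [336.3, 182.7] [0.567  0.0307 0.075 ]
side place1 0.7 [316.1, 237.0] [ 0.4691 -0.098   0.075 ]
side place1 0.65 [313.4, 209.3] [ 0.4906 -0.0262  0.075 ]
side place1 0.65 [309.7, 187.8] [0.5057 0.0363 0.075 ]
side place1 0.59 [346.9, 200.6] [ 0.5673 -0.0278  0.075 ]
side ink 0.96 [366.5, 156.7] [0.6676 0.0862 0.075 ]
side ink 0.8 [333.7, 152.5] [0.6006 0.1269 0.075 ]
side ink 0.76 [382.9, 184.4] [ 0.6624 -0.0104  0.075 ]
side ink 0.4 [285.2, 203.1] [0.4404 0.0115 0.075 ]
side pen_pot 0.65 [305.6, 142.8] [0.5807 0.2671 0.    ]
side clip_box 0.61 [282.0, 357.0] [ 0.3342 -0.2792  0.    ]
side clip_box 0.58 [333.3, 313.1] [ 0.4551 -0.2296  0.    ]
```

The scene picture shows the case at about (303,205) with 6 dark tiles. The amber ink is at (350,222), with turquoise look-alikes at (322,271) and (366,275). The pot is at (400,227). The box with the blue band is at (227,190), and the pink one at (217,158) is a decoy. Next I refine the tile fit.

```bash
python3 - <<'E'
from h import *
from scipy.optimize import least_squares
np.set_printoptions(precision=4,suppress=True)
loc=np.array([[x,y] for x in(-35,35) for y in(-110,-40,30)])/1000
def T(p):
    c,s=np.cos(p[2]),np.sin(p[2]); R=np.array([[c,-s],[s,c]]); return loc@R.T+p[:2]
obs=[]
for c in ("scene","side"):
    im=read_camera(c)
    pr=[proj(c,[*q,.075]) for q in T([.534,-.002,-.224])]
    hsv=cv2.cvtColor(im,cv2.COLOR_RGB2GRAY)
    cv2.imwrite(f"pics/crop_{c}.png",cv2.resize(im[130:290,210:410,::-1],None,fx=4,fy=3.75,interpolation=cv2.INTER_CUBIC))
    m=(hsv<75).astype(np.uint8)
    n,l,st,ce=cv2.connectedComponentsWithStats(m)
    for i,q in enumerate(pr):
        d=[np.linalg.norm(ce[j]-q) if 60<st[j,4]<900 else 99 for j in range(n)]
        j=int(np.argmin(d)); print(c,i,q,ce[j],st[j,4]); 
        if d[j]<12: obs.append((c,i,atz(c,ce[j],.075)[:2]))
for cs in (("scene",),("side",),("scene","side")):
    o=[a for a in obs if a[0] in cs]
    f=lambda p:np.concatenate([T(p)[i]-w for _,i,w in o])
    r=least_squares(f,[.534,-.002,-.22]); print(cs,r.x,np.abs(r.fun).max()); print(T(r.x))
E
```

```text
scene 0 [267.9442 187.7889] [268.8258 187.2841] 264
scene 1 [292.1536 192.5869] [293.0824 191.7978] 267
scene 2 [316.7013 197.4519] [317.7645 196.2572] 276
scene 3 [260.2594 208.7221] [261.588  208.2326] 301
scene 4 [285.2283 213.8317] [286.549 213.   ] 306
scene 5 [310.5579 219.015 ] [312.0287 217.8535] 314
side 0 [319.6851 237.4071] [317.9675 236.6486] 461
side 1 [314.7558 211.5898] [312.641  210.8872] 390
side 2 [310.2715 188.1032] [307.7121 187.4909] 330
side 3 [353.9023 233.8084] [352.0621 232.6142] 451
side 4 [347.4028 208.3468] [345.1076 207.3333] 381
side 5 [341.486  185.1679] [338.841  184.2477] 327
('scene',) [ 0.5307  0.0012 -0.2087] 0.0001801694983476279
[[ 0.4737 -0.0992]
 [ 0.4882 -0.0307]
 [ 0.5027  0.0378]
 [ 0.5422 -0.1137]
 [ 0.5567 -0.0452]
 [ 0.5712  0.0233]]
('side',) [ 0.5299  0.002  -0.2084] 0.0001419674498228038
[[ 0.4729 -0.0983]
 [ 0.4874 -0.0299]
 [ 0.5019  0.0386]
 [ 0.5414 -0.1128]
 [ 0.5559 -0.0443]
 [ 0.5704  0.0241]]
('scene', 'side') [ 0.5303  0.0016 -0.2086] 0.0006023921169058463
[[ 0.4733 -0.0988]
 [ 0.4878 -0.0303]
 [ 0.5023  0.0382]
 [ 0.5418 -0.1132]
 [ 0.5563 -0.0448]
 [ 0.5708  0.0237]]
```

View pics/crop_scene.png

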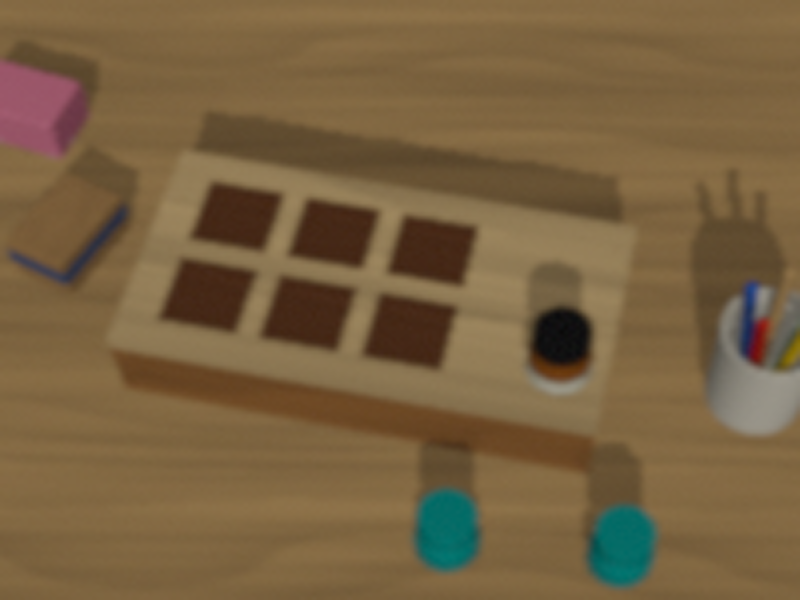

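```bash
cat >> h.py <<'E'
from scipy.spatial.transform import Rotation as Ro
C=np.array([.5303,.0016]); YAW=-.2086
LOC=np.array([[x,y] for x in(-35,35) for y in(-110,-40,30)])/1000
def tile(i):
    c,s=np.cos(YAW),np.sin(YAW); return np.array([[c,-s],[s,c]])@LOC[i-1]+C
def go(i,z):
    s=get_state(); R=Ro.from_quat(s['tcp_rot'])
    # goal: tool y along case y, z down
    cy=np.array([-np.sin(YAW),np.cos(YAW),0]); cz=np.array([0,0,-1.]); G=Ro.from_matrix(np.c_[np.cross(cy,cz),cy,cz])
    d=np.array([*tile(i),z])-s['eef_pos']
    print(i,'t',round(s['time'],2),'pos',s['eef_pos'].round(4),'turn',np.degrees((R.inv()*G).as_rotvec()).round(2),'shift',R.inv().apply(d).round(4),'F',s['contact_force'].round(2))
E
python3 -c "
from h import *
go(3,.16)
from h import tile
print([tile(i) for i in range(1,7)])"
```

```text
3 t 1.8 pos [0.2058 0.6429 0.1933] turn [-0.  -0.  -5.8] shift [-0.4668 -0.4855  0.0333] F [0.23 0.08 1.07]
[array([ 0.47327879, -0.09876723]), array([ 0.48777512, -0.03028471]), array([0.50227145, 0.03819782]), array([ 0.54176131, -0.11326356]), array([ 0.55625764, -0.04478104]), array([0.57075398, 0.02370149])]
```

Emit:
move_arm([
  [[0, 0, -5.8, -0.05, -0.052, 0, 0], [0, 0, -5.8, -0.093, -0.097, 0, 0], [0, 0, -5.8, -0.136, -0.141, 0, 0], [0, 0, -5.8, -0.18, -0.187, 0, 0], [0, 0, -5.8, -0.223, -0.232, 0, 0]],
])

```text
time: 2.42
eef_pos: [0.344, 0.3606, 0.1936]
tcp_rot: [0.104, 0.995, 0.0, 0.0]
contact_force: [1.3, -0.0, -0.1]
opening: 0.002
```

```bash
python3 -c "
from h import *
go(3,.15)"
```

```text
3 t 2.42 pos [0.344  0.3606 0.1936] turn [0.04 0.05 0.03] shift [-0.2214 -0.2827  0.0437] F [ 1.26 -0.01 -0.1 ]
```

Emit:
move_arm([
  [[0, 0, 0, -0.038, -0.048, 0.0, 0], [0, 0, 0, -0.076, -0.097, 0.0, 0], [0, 0, 0, -0.114, -0.146, 0.0, 0], [0, 0, 0, -0.15, -0.19, 0.0, 0], [0, 0, 0, -0.18, -0.23, 0.0, 0]],
])

```text
time: 3.05
eef_pos: [0.4734, 0.0963, 0.1942]
tcp_rot: [0.104, 0.995, 0.0, 0.001]
contact_force: [0.4, -0.8, 0.2]
opening: 0.002
```

```bash
python3 -c "
from h import *
go(3,.10)"
```

```text
3 t 3.05 pos [0.4734 0.0963 0.1942] turn [ 0.06  0.13 -0.03] shift [-0.0401 -0.051   0.0942] F [ 0.36 -0.78  0.16]
```

Emit:
move_arm([
  [[0, 0, 0, -0.04, -0.051, 0.0, 0], [0, 0, 0, -0.04, -0.051, 0.05, 0], [0, 0, 0, -0.04, -0.051, 0.094, 0], [0, 0, 0, -0.04, -0.051, 0.1, 0], [0, 0, 0, -0.04, -0.051, 0.1, 0]],
])

```text
time: 3.68
eef_pos: [0.5028, 0.0383, 0.0951]
tcp_rot: [0.104, 0.995, 0.0, 0.002]
contact_force: [-0.1, -0.9, -0.2]
opening: 0.002
```

```bash
python3 -c "
from h import *
go(3,.076)
import cv2
for c in ('scene','side'):
  im=read_camera(c); cv2.imwrite(f'pics/{c}_a.png',cv2.resize(im[130:290,210:410,::-1],None,fx=4,fy=3.75,interpolation=cv2.INTER_CUBIC))"
```

```text
3 t 3.67 pos [0.5028 0.0383 0.0951] turn [ 0.06  0.18 -0.01] shift [ 0.0006 -0.0002  0.0191] F [-0.12 -0.92 -0.17]
```

View pics/side_a.png

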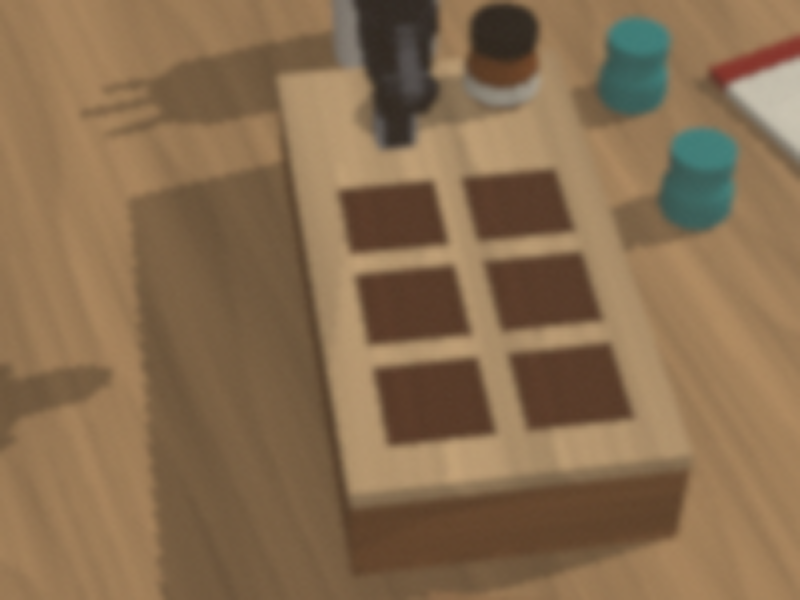

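```bash
python3 -c "
from h import *
for c in ('scene','side'):
  for z in (.075,.0951,.108): print(c,z,proj(c,[.5028,.0383,z]))"
```

```text
scene 0.075 [317.90464379 196.3165401 ]
scene 0.0951 [317.85973184 192.3152896 ]
scene 0.108 [317.83015727 189.68046143]
side 0.075 [308.16593964 187.53147798]
side 0.0951 [308.17557149 181.05436898]
side 0.108 [308.18189582 176.80145666]
```

View pics/scene_a.png

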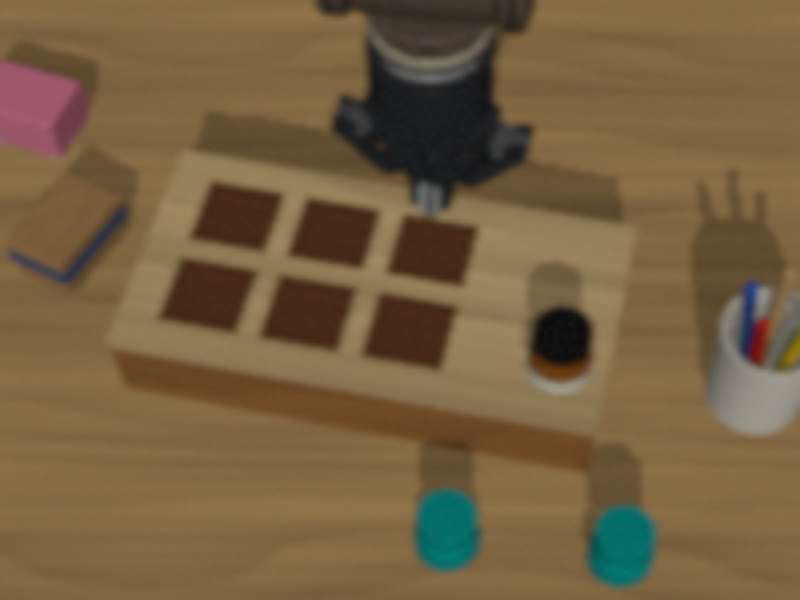

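```bash
python3 -c "
from h import *
go(3,.076); print(get_state()['eef_pos'],get_state()['qpos'],get_state()['opening'])
import cv2
for c in ('scene','side','wrist'):
  im=read_camera(c); cv2.imwrite(f'pics/{c}_b.png',(cv2.resize(im[130:250,230:390,::-1],None,fx=5,fy=5,interpolation=cv2.INTER_CUBIC) if c!='wrist' else im[:,:,::-1]))
# triangulate tips
for ps,pd in (((317.5,184.7),(309,167)),):
  o1,d1=ray('scene',ps);o2,d2=ray('side',pd)
  A=np.c_[d1,-d2]; t=np.linalg.lstsq(A,o2-o1,rcond=None)[0]; print(o1+t[0]*d1,o2+t[1]*d2)
"
```

```text
3 t 3.77 pos [0.504  0.0382 0.0966] turn [0.08 0.37 0.01] shift [ 0.0018 -0.0004  0.0206] F [-0.13 -0.32  1.04]
[0.50397168 0.03824    0.096632  ] [-1.25716929e-01  1.10279696e-02  2.07362769e+00  9.19585072e-04
  1.05040681e+00 -1.48853577e+00] -0.005946418485023729
[0.50547411 0.03763246 0.13558734] [0.50467733 0.03846276 0.13612069]
```

View pics/side_b.png

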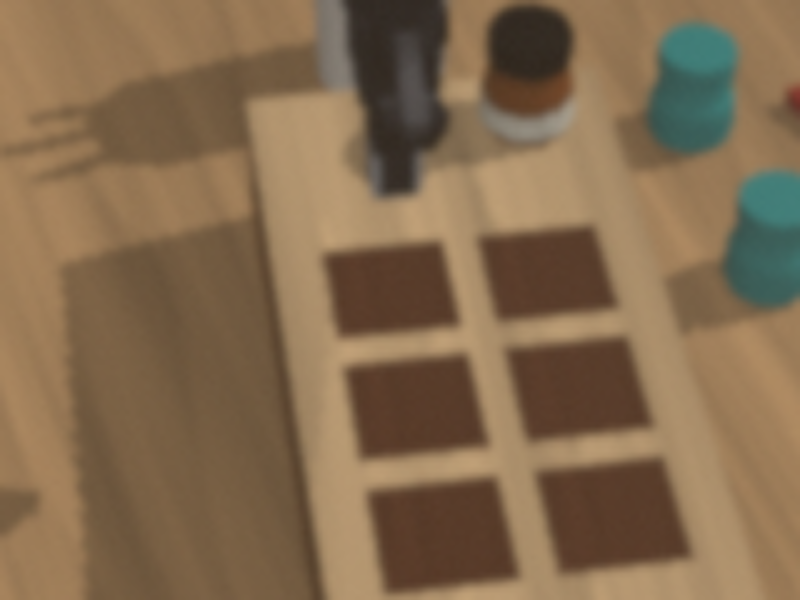

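View pics/wrist_b.png

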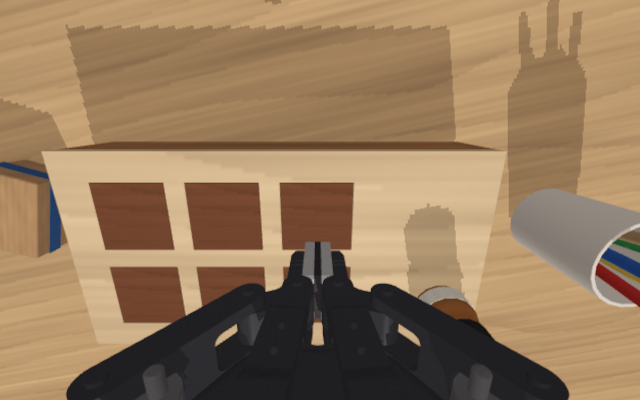

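The picture puts the visible fingertips at z≈0.136, while the state reports 0.097, and the wrist picture agrees with the fingertips. So I won't trust the reported height and will go down slowly, guided by force.

Emit:
move_arm([
  [[0, 0, 0, 0.001, 0, 0.006, 0], [0, 0, 0, 0.001, 0, 0.012, 0], [0, 0, 0, 0.001, 0, 0.016, 0], [0, 0, 0, 0.001, 0, 0.019, 0], [0, 0, 0, 0.001, 0, 0.022, 0]],
])

```text
time: 4.55
eef_pos: [0.5027, 0.0385, 0.0739]
tcp_rot: [0.104, 0.995, 0.0, 0.003]
contact_force: [-0.4, 0.6, -0.2]
opening: -0.001
```

```bash
python3 -c "
from h import *
go(3,.07)
for c in ('scene','side'):
  im=read_camera(c); cv2.imwrite(f'pics/{c}_c.png',(cv2.resize(im[130:250,230:390,::-1],None,fx=5,fy=5,interpolation=cv2.INTER_CUBIC)))
"
```

```text
3 t 4.55 pos [0.5027 0.0385 0.0739] turn [0.07 0.32 0.  ] shift [ 0.0004 -0.0003  0.0039] F [-0.35  0.6  -0.19]
```

View pics/side_c.png

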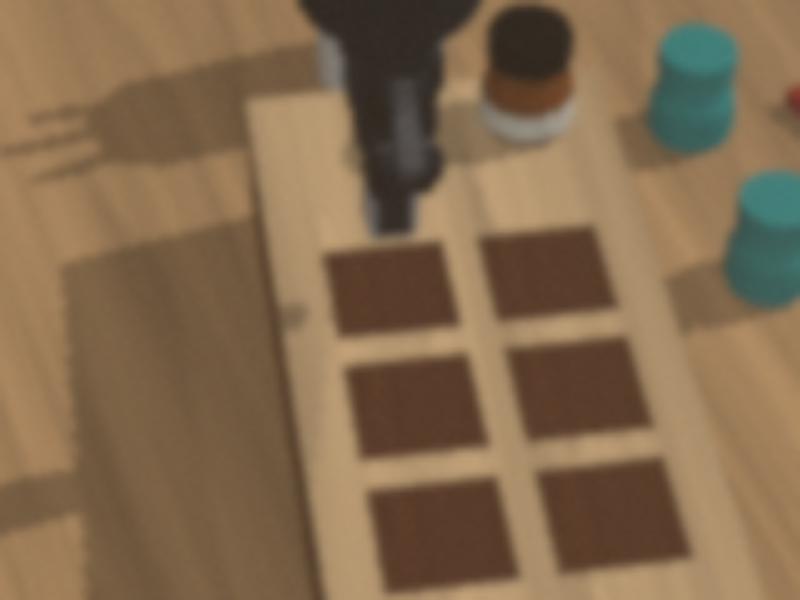

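No contact yet at the reported 0.074, and the picture shows the tip still about 35 mm above the tile. I'll keep going down carefully.

Emit:
move_arm([
  [[0, 0, 0, 0, 0, 0.005, 0], [0, 0, 0, 0, 0, 0.01, 0], [0, 0, 0, 0, 0, 0.015, 0], [0, 0, 0, 0, 0, 0.02, 0], [0, 0, 0, 0, 0, 0.023, 0]],
])

```text
time: 5.28
eef_pos: [0.5023, 0.0385, 0.0502]
tcp_rot: [0.104, 0.995, 0.0, 0.002]
contact_force: [0.2, -0.4, -0.6]
opening: 0.005
```

```bash
python3 -c "
from h import *
go(3,.04)
for c in ('scene','side'):
  im=read_camera(c); cv2.imwrite(f'pics/{c}_d.png',(cv2.resize(im[130:250,230:390,::-1],None,fx=5,fy=5,interpolation=cv2.INTER_CUBIC)))
"
```

```text
3 t 5.28 pos [0.5023 0.0385 0.0502] turn [0.07 0.25 0.  ] shift [-0.     -0.0003  0.0102] F [ 0.16 -0.35 -0.57]
```

View pics/side_d.png

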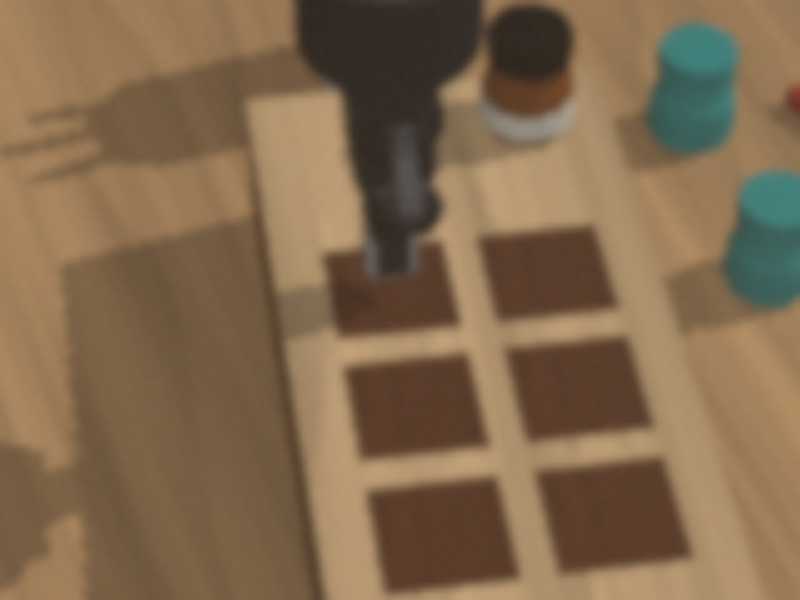

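View pics/scene_d.png

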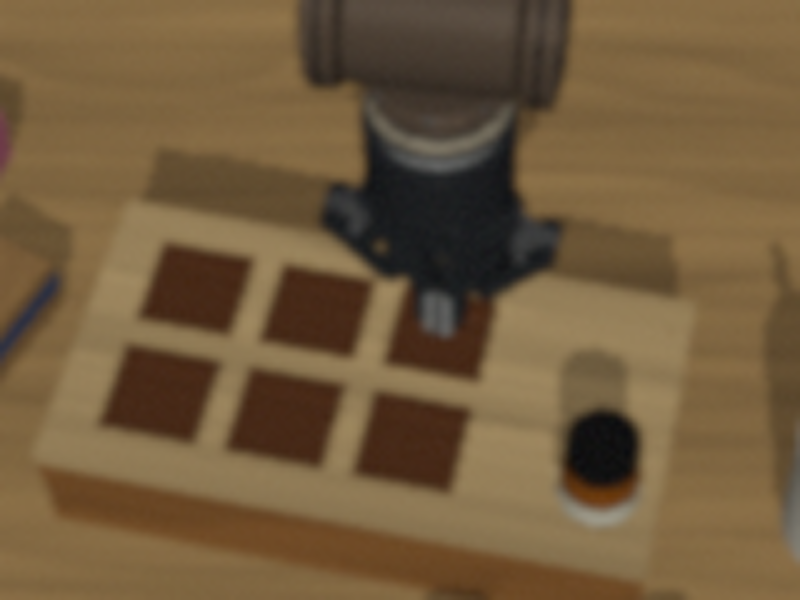

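The tip is centred over tile 3 and about 12 mm above it.

Emit:
move_arm([
  [[0, 0, 0, 0, 0, 0.003, 0], [0, 0, 0, 0, 0, 0.005, 0], [0, 0, 0, 0, 0, 0.007, 0], [0, 0, 0, 0, 0, 0.009, 0], [0, 0, 0, 0, 0, 0.01, 0]],
])

```text
time: 6.0
eef_pos: [0.5022, 0.0385, 0.04]
tcp_rot: [0.104, 0.995, 0.0, 0.002]
contact_force: [0.6, -0.0, -1.2]
opening: 0.003
```

Emit:
move_arm([
  [[0, 0, 0, 0, 0, 0.001, 0], [0, 0, 0, 0, 0, 0.002, 0], [0, 0, 0, 0, 0, 0.003, 0], [0, 0, 0, 0, 0, 0.003, 0], [0, 0, 0, 0, 0, 0.003, 0]],
])

```text
time: 6.62
eef_pos: [0.5023, 0.0385, 0.0371]
tcp_rot: [0.104, 0.995, 0.0, 0.002]
contact_force: [0.3, -0.4, 0.9]
opening: -0.005
```

Emit:
move_arm([
  [[0, 0, 0, 0, 0, 0.001, 0], [0, 0, 0, 0, 0, 0.002, 0], [0, 0, 0, 0, 0, 0.003, 0], [0, 0, 0, 0, 0, 0.003, 0], [0, 0, 0, 0, 0, 0.003, 0]],
])

```text
time: 7.25
eef_pos: [0.5023, 0.0385, 0.037]
tcp_rot: [0.104, 0.995, 0.0, 0.001]
contact_force: [-8.6, -0.5, 16.4]
opening: 0.003
```

```bash
python3 -c "
from h import *
go(3,.04)
for c in ('scene','side'):
  im=read_camera(c); cv2.imwrite(f'pics/{c}_e.png',(cv2.resize(im[130:250,230:390,::-1],None,fx=5,fy=5,interpolation=cv2.INTER_CUBIC)))
"
```

```text
3 t 7.25 pos [0.5023 0.0385 0.037 ] turn [0.03 0.11 0.03] shift [-0.0001 -0.0003 -0.003 ] F [-8.64 -0.46 16.37]
```

View pics/side_e.png

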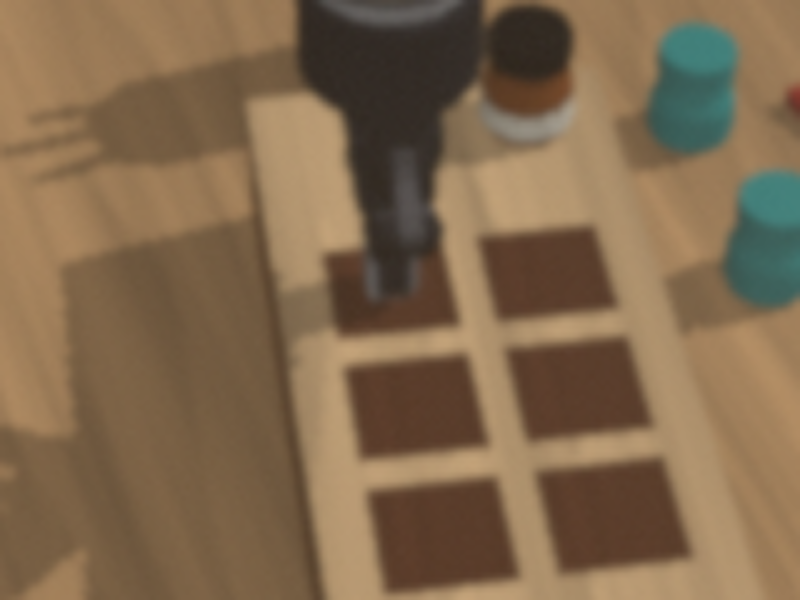

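Tile 3 is rigid (16 N, no sinking, contact at reported z≈0.037). Next is tile 2.

Emit:
move_arm([
  [[0, 0, 0, 0, 0, -0.012, 0], [0, 0, 0, 0, -0.035, -0.015, 0], [0, 0, 0, 0, -0.07, -0.015, 0], [0, 0, 0, 0, -0.07, -0.008, 0], [0, 0, 0, 0, -0.07, -0.003, 0]],
])

```text
time: 7.98
eef_pos: [0.4876, -0.0297, 0.0395]
tcp_rot: [0.104, 0.995, 0.0, 0.001]
contact_force: [-0.1, 0.4, -0.7]
opening: 0.001
```

```bash
python3 -c "
from h import *
go(2,.034)"
```

```text
2 t 7.97 pos [ 0.4876 -0.0297  0.0395] turn [0.05 0.09 0.  ] shift [-0.0002 -0.0006  0.0055] F [-0.07  0.42 -0.66]
```

Emit:
move_arm([
  [[0, 0, 0, 0, 0, 0.002, 0], [0, 0, 0, 0, 0, 0.003, 0], [0, 0, 0, 0, 0, 0.004, 0], [0, 0, 0, 0, 0, 0.005, 0], [0, 0, 0, 0, 0, 0.0055, 0]],
])

```text
time: 8.6
eef_pos: [0.4873, -0.0289, 0.037]
tcp_rot: [0.103, 0.995, 0.0, -0.001]
contact_force: [-11.6, 1.8, 23.1]
opening: 0.002
```

Tile 2 is rigid too (23 N at z 0.037). Now tile 1.

Emit:
move_arm([
  [[0, 0, 0, 0, 0, -0.012, 0], [0, 0, 0, 0, -0.035, -0.015, 0], [0, 0, 0, 0, -0.071, -0.015, 0], [0, 0, 0, 0, -0.071, -0.008, 0], [0, 0, 0, 0, -0.071, -0.003, 0]],
])

```text
time: 9.22
eef_pos: [0.4726, -0.0976, 0.0393]
tcp_rot: [0.103, 0.995, 0.001, -0.002]
contact_force: [0.3, -0.9, 0.0]
opening: -0.001
```

```bash
python3 -c "
from h import *
go(1,.034)"
```

```text
1 t 9.22 pos [ 0.4726 -0.0976  0.0393] turn [ 0.05 -0.19  0.14] shift [-0.0009 -0.001   0.0053] F [ 0.31 -0.86  0.02]
```

Emit:
move_arm([
  [[0, 0, 0, 0, 0, 0.002, 0], [0, 0, 0, 0, 0, 0.003, 0], [0, 0, 0, 0, 0, 0.004, 0], [0, 0, 0, 0, 0, 0.005, 0], [0, 0, 0, 0, 0, 0.005, 0]],
])

```text
time: 9.85
eef_pos: [0.4729, -0.0976, 0.0343]
tcp_rot: [0.103, 0.995, 0.001, -0.001]
contact_force: [-0.1, 1.4, 1.1]
opening: -0.001
```

At tile 1 the tip is 3 mm below where the others stopped, with hardly any force. It may be giving way, so I press on.

Emit:
move_arm([
  [[0, 0, 0, 0, 0, 0.001, 0], [0, 0, 0, 0, 0, 0.002, 0], [0, 0, 0, 0, 0, 0.003, 0], [0, 0, 0, 0, 0, 0.003, 0], [0, 0, 0, 0, 0, 0.003, 0]],
])

```text
time: 10.48
eef_pos: [0.4728, -0.0976, 0.0313]
tcp_rot: [0.103, 0.995, 0.001, -0.001]
contact_force: [0.9, 0.5, -0.9]
opening: 0.002
```

```bash
python3 -c "
from h import *
go(1,.034)
for c in ('scene','side'):
  im=read_camera(c); cv2.imwrite(f'pics/{c}_f.png',(cv2.resize(im[130:250,230:390,::-1],None,fx=5,fy=5,interpolation=cv2.INTER_CUBIC)))
"
```

```text
1 t 10.47 pos [ 0.4728 -0.0976  0.0313] turn [ 0.05 -0.15  0.14] shift [-0.0007 -0.0011 -0.0027] F [ 0.93  0.53 -0.93]
```

View pics/side_f.png

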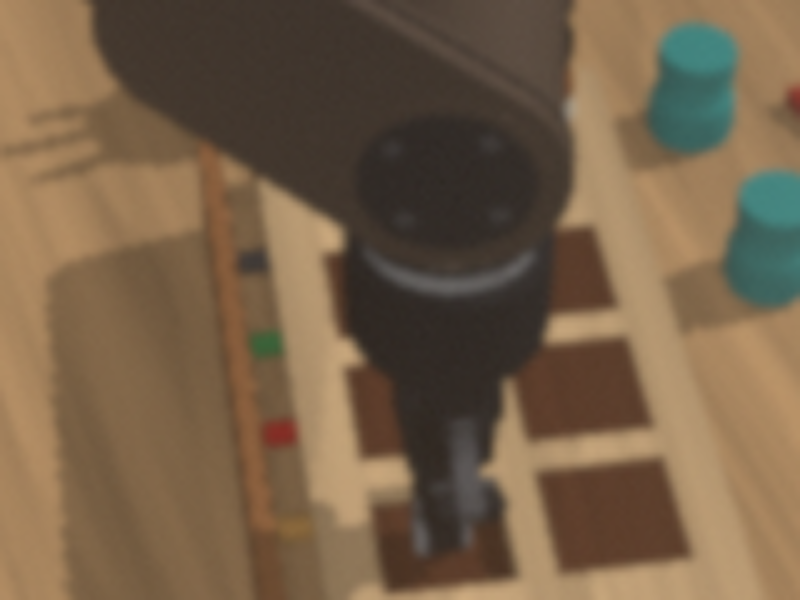

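The drawer is out: the coloured pens show in the gap at about (270,340) in the crop. I'll touch the bottom of the travel gently to confirm the tile is fully down, then lift clear.

Emit:
move_arm([
  [[0, 0, 0, 0, 0, 0.001, 0], [0, 0, 0, 0, 0, 0.002, 0], [0, 0, 0, 0, 0, 0.003, 0], [0, 0, 0, 0, 0, 0.004, 0], [0, 0, 0, 0, 0, 0.0052, 0]],
])

```text
time: 11.2
eef_pos: [0.4729, -0.0976, 0.0269]
tcp_rot: [0.103, 0.995, 0.001, -0.002]
contact_force: [-4.3, 2.1, 10.3]
opening: 0.002
```

Emit:
move_arm([
  [[0, 0, 0, 0, 0, -0.01, 0], [0, 0, 0, 0, 0, -0.03, 0], [0, 0, 0, 0, 0, -0.06, 0], [0, 0, 0, 0, 0, -0.11, 0], [0, 0, 0, 0, 0, -0.16, 0]],
])

```text
time: 11.82
eef_pos: [0.4731, -0.0978, 0.1886]
tcp_rot: [0.103, 0.995, 0.001, -0.002]
contact_force: [0.8, -0.0, 0.1]
opening: -0.007
```

```bash
python3 -c "
from h import *
go(1,.034)
for c in ('scene','side','wrist'):
  im=read_camera(c); cv2.imwrite(f'pics/{c}_g.png',im[:,:,::-1])
"
```

```text
1 t 11.82 pos [ 0.4731 -0.0978  0.1886] turn [ 0.05 -0.19  0.15] shift [-0.0009 -0.0011  0.1546] F [ 0.76 -0.04  0.09]
```

View pics/wrist_g.png

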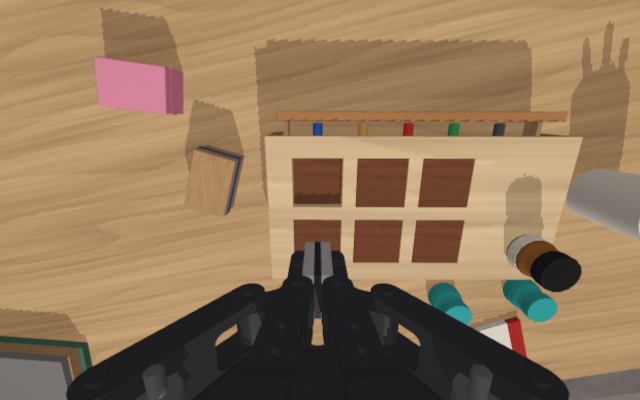

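View pics/scene_g.png

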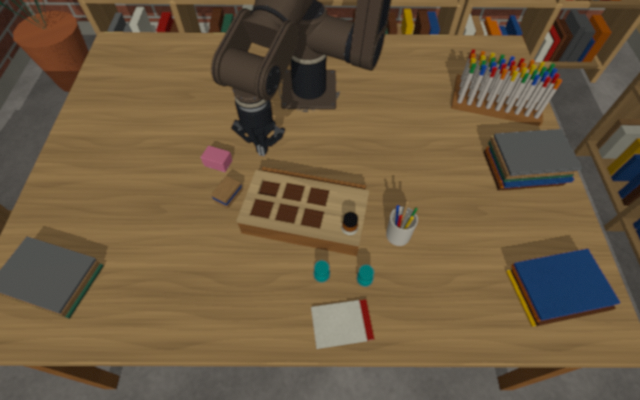

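The wrist picture shows the drawer still standing open along the top (board at about row 116, pens at row 130) and tile 1 sunk at (318,182). The jar, pot and box are where they were. The gripper is clear, so I hand in.

```bash
python3 -c "
from plant import *
print(ticket.sign_off())"
```

```text
the job is handed in; nothing more can be done
None
```

The drawer is open and stayed open after I let go: the hidden catch is tile 1 (place1). I handed the job in at about 12 s, with the arm lifted clear.

- **Feeling the tiles:** with the gripper shut, I pressed tile 3 (16 N) and tile 2 (23 N), and neither moved. Tile 1 gave way with almost no force.
- **Pressing it:** I followed tile 1 down about 10 mm to a firm stop, at about 10 N.
- **Last pictures:** after the lift, the wrist picture shows the drawer standing out with pens in the gap and tile 1 sunk. The ink jar, pot of pens and box with the blue band look unmoved; I judged that by eye and did not measure it.
- **One disagreement:** the reported tip height was about 38 mm lower than what the scene, side and wrist pictures showed, and than the panel height felt on contact. I relied on the force readings and pictures for height instead.

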